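# Open the garnish box for service

### The job

Open the wide garnish box for service, using fingertip pushes only: nothing may be pinched, lifted or carried. First slide the salt shaker that was left standing behind it sideways along the counter, upright, until it is clear of the lid's swing; then push the lid up by its front lip and swing it right over backwards, without flinging it, until it lies back against its stop and stays open by itself. Leave the small garnish box shut and everything else where it stands.

Things in the scene. Friction and masses are not known exactly. Their poses are not given: they have to be found in the camera images.
- garnish_box: The wide black plastic garnish box, fixed: 120 mm deep (its x), 220 mm wide (its y), 70 mm high, with a stainless lid. Origin: centre of its underside, at counter height; x points from its front to its back (away from the robot, turned up to 0.2 rad either way), y to its left, z up. Nothing over 30 mm high stands in front of it, under the lip or within 60 mm of its ends.
- lid (a joint): Hinge of the wide box's lid, rad: 0 shut, grows as the front edge goes up and over to the back; stop at 2.5. Slightly stiff and damped: below about 1.4 rad the lid falls shut again, beyond about 1.75 it falls back to the stop by its own weight. 1 to 3 N at the lip lift it. With the shaker in its starting place it could only reach about 2.1.
- lid_hinge (a point): Middle of the wide lid's hinge axis, which runs along the wide box's y: at x = +63 mm, z = +73 mm in the box's frame. Fixed to the box. Fully open, the lid reaches 118 mm behind this axis and 165 mm above the counter.
- lid_lip (a point): Middle of the front edge of the wide lid's lip, 146 mm from the hinge axis; shut: x = -83 mm, z = +80.5 mm in the box's frame. Moves with the lid: a 4 mm sheet 224 mm wide, 0.18 to 0.35 kg, flat for 126 mm from the hinge, then over its whole width a lifting lip, 22 mm, sloping up 20 degrees and overhanging the box front by about 24 mm.
- shaker: Salt shaker: loose upright stainless cylinder, 86 mm in diameter, 105 mm high, top slightly domed, 0.3 to 0.6 kg. Origin: centre of its underside. Starts 8 to 16 mm behind the wide box's back wall, up to 50 mm left or right of its middle. Clear of the lid when its centre is 155 mm or more left or right of that middle. Push it below mid-height or it may tip. The counter beside it is clear.
- small_box: The small black garnish box, fixed: 120 mm deep, 90 mm wide, 70 mm high, built like the wide one, with its own lid. Stands to the left or right of the wide one. Origin: centre of its underside.
- small_lid (a joint): Hinge of the small box's lid, rad: 0 shut. It must stay shut.
- dip_bowl: Loose stainless dip bowl, 66 mm in diameter, 28 mm high, in front of the gap between the two boxes; origin: centre of its underside. Leave it.
- spoon: Loose spoon, 170 mm long, lying in front of the boxes on the left. Leave it.
- tongs: Loose serving tongs, 200 mm long, 14 mm high, lying in front of the boxes on the right. Leave them.
- sauce_bottle: Loose squeeze bottle, 58 mm in diameter, 160 mm high, out on the right. Origin: centre of its underside. Leave it.
- oil_bottle: Loose squeeze bottle, 58 mm in diameter, 190 mm high, out on the right. Origin: centre of its underside. Leave it.
- lemon: Loose lemon, 72 mm long, 50 mm thick, out on the left. Leave it.
- ramekin: Loose white ramekin, 68 mm in diameter, 42 mm high, out on the left. Leave it.

How it is judged:
By the outcome, as a careful person would: the job done as asked, in the order asked, and still so for the second after the job is handed in, with the robot touching nothing.
It also fails if it takes over 61 s, if anything falls off the work surface, if the arm or the gripper's body presses on something with over 40 N, if the wrist force passes 120 N, or if a joint passes its speed limit or range.

### The arm

A 6-joint arm with a two-finger parallel gripper is mounted at the origin on the work surface. World frame = base frame: x ahead of the robot, y to its left, z up, the work surface at z = 0. Lengths are in m, angles in rad, forces in N, time in s.
With the tool pointing down it reaches from about 0.4 to 0.825 m from the base axis. Payload 7 kg.
Tool frame: the origin (TCP) lies midway between the tips of the shut fingers; the grasp point (between the pads) lies 19 mm behind it; z points along the fingers, y is the direction in which the jaws open and shut (so a half turn about z gives the same grasp; the last joint's range is limited). The gripper opens to 85 mm and grips with 20 to 120 N. Pads are 22 mm wide; open, the fingers measure 114 mm over their backs; the gripper's body (76 mm by 85 mm) begins 54 mm behind the grasp point. The pads swing forward as they close: fully open they stand 13 mm farther back than shut.
Start: joints at [-0.968, 0.359, 0.012, 0, -1.224, -0.288], TCP at [0.209, -0.642, 0.231] pointing down, gripper open.
Joint ranges: [-3.07, 3.07], [-1.43, 2.12], [-1.02, 1.25], [-3.03, 1.67], [-3.05, -0], [-3.03, 3.03]. Speed limits (rad/s): [2.39, 2.39, 3.01, 3.14, 3.14, 3.14].

### API

Orientations are given as a unit quaternion [x, y, z, w].
In Python, from plant import r gives the robot as it stands.
- The arm moves only by the tool drive_tool, never from a script. Its argument "series" is a list that holds one entry, the list of rows, each a list of 5 numbers: the shift along the tool's x, y, z in mm, then the turn about the tool's z in rad, then the opening in per cent of the stroke, from 0 (shut) to 100 (fully open). A call has exactly 8 rows; each row is the pose to reach, as a shift and turn from the pose commanded when the call began, along the tool's axes at that moment; what a row does not reach only later rows make up. A row lasts 1/12 s, in which the tool goes at most 41.7 mm and 7.16 degrees, less where a joint would pass 70% of its speed; a pose out of reach is approached as far as the arm can. A call with a gripper value outside its range is refused whole. The fingers move at their own pace and stop on an object; "force" is the grip in N (left out, the last holds). Time passes only in rows, so rows that repeat a pose let the fingers close, or fill a call up. It gives the time, the measured TCP pose, the force and the opening at its end, in the units of the state.
- r.observe(): the state, without advancing time (a new reading comes with each control period).
- r.grab_frame(name): name is "side" or "top" or "wrist"; returns the picture (480x640x3 uint8, blue, green, red); there is no depth.
- r.calibration(name): a dict with "mtx" (3x3 intrinsics, pixels), "dist_coeffs" ([k1, k2, p1, p2, k3] as OpenCV has them; the pictures are not rectified), "origin" and "orientation" of the camera in the world; the wrist camera has in their place "mount" (4x4, takes a point from camera to tool coordinates, whose origin is the TCP and whose axes are the flange's). Camera axes: x right, y down, z forward; pixel columns grow to the right and rows downward; lengths in m; the calibration is good to about 2 mm. A picture is of the moment at which its call begins: read the wrist's pose just before it. calibration takes no time and is no camera call.
- r.hand_in(): hands the job in, once; it reports no verdict.
The state is a dict: "time_s": time; "joints": joint angles; "joint_vel": joint speeds; "joint_torque": joint torques, N m; "tool_pos": TCP position; "tcp_rot": TCP orientation; "ft_force": force on the tool from outside, world axes, zero at the start; "moment": the same for the moment, N m; "width": opening from 0.0 (shut) to 1.0 (fully open).
Only numpy, scipy, OpenCV 4.12 (cv2) and the standard library are available. Lean on these libraries where they do the work, as an engineer would, in place of code of your own. Each camera call takes 0.05 s, during which the arm holds its last target.

## Working session

There is one attempt and no reset: what is moved stays moved. The work goes in short steps, Python scripts to look and compute and a tool call to move; the robot and the scene stay as the last step left them, time stands still between calls to the robot, and variables do not carry over. Pictures are saved under pics/ and viewed, and the job is handed in when it is done.

Besides the shell and the picture viewer there is one more tool, called after "Call:" by a JSON object that holds its "fn" and its "kwargs", one argument or row to a line. drive_tool: Moves the arm, as the interface text tells. Its arguments: {"type":"object","properties":{"series":{"type":"array","items":{"type":"array","items":{"type":"array","items":{"type":"number"}}}},"force":{"type":"number"}},"required":["series"]}

```bash
ls; mkdir -p pics
python3 - <<'E'
from plant import r
import cv2,numpy as np
s=r.observe();print(s)
for n in("side","top"):
    cv2.imwrite(f"pics/{n}0.png",r.grab_frame(n)); print(n,r.calibration(n))
print(r.calibration("wrist"))
E
```

```text
pics
{'time_s': 0.0, 'joints': array([-9.67927482e-01,  3.59396977e-01,  1.10745932e-02, -3.37415299e-04,
       -1.22407997e+00, -2.88103210e-01]), 'joint_vel': array([-0.00035481,  0.00119397,  0.00014478,  0.00034289, -0.00052343,
        0.00066563]), 'joint_torque': array([-9.78956741e-04, -5.83318162e+01,  2.93436724e+01,  6.93710312e+00,
       -5.85641086e-03,  8.20328091e-05]), 'tool_pos': array([ 0.20880847, -0.64140136,  0.23036629]), 'tcp_rot': array([-1.56677111e-01,  9.87649540e-01,  7.92989372e-04, -2.02874239e-04]), 'ft_force': array([ 0.33651328, -1.17805263, -0.32163911]), 'moment': array([-0.05963807, -0.02104062,  0.01753554]), 'width': 1.002969081147299}
side {'mtx': array([[608.97056842,   0.        , 308.20401156],
       [  0.        , 608.97056842, 235.97405958],
       [  0.        ,   0.        ,   1.        ]]), 'dist_coeffs': array([0.06655301, 0.        , 0.        , 0.        , 0.        ]), 'origin': array([0.20201816, 1.16976079, 1.02925398]), 'orientation': array([-0.11187465,  0.89037096, -0.43837405,  0.05051543])}
top {'mtx': array([[606.47020684,
[... 259 characters left out ...]
927  ,  1.87198648]), 'orientation': array([-0.70399374,  0.70964071, -0.01756257,  0.02223598])}
{'mtx': array([[400.47651385,   0.        , 318.02752556],
       [  0.        , 400.47651385, 228.50544012],
       [  0.        ,   0.        ,   1.        ]]), 'dist_coeffs': array([-0.02276474,  0.        ,  0.        ,  0.        ,  0.        ]), 'mount': array([[ 1.00917611e-03, -9.54810878e-01, -2.97212331e-01,
         7.58775683e-02],
       [ 9.99999410e-01,  8.44286285e-04,  6.83153984e-04,
         4.75482621e-05],
       [-4.01350560e-04, -2.97212845e-01,  9.54811166e-01,
        -1.42221058e-01],
       [ 0.00000000e+00,  0.00000000e+00,  0.00000000e+00,
         1.00000000e+00]])}
```

View pics/top0.png

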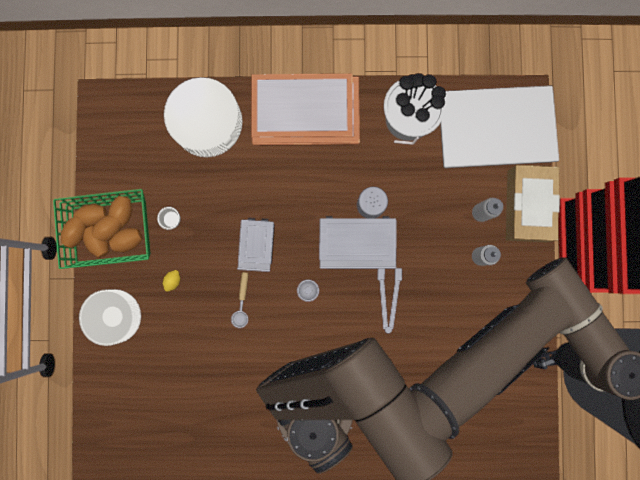

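View pics/side0.png

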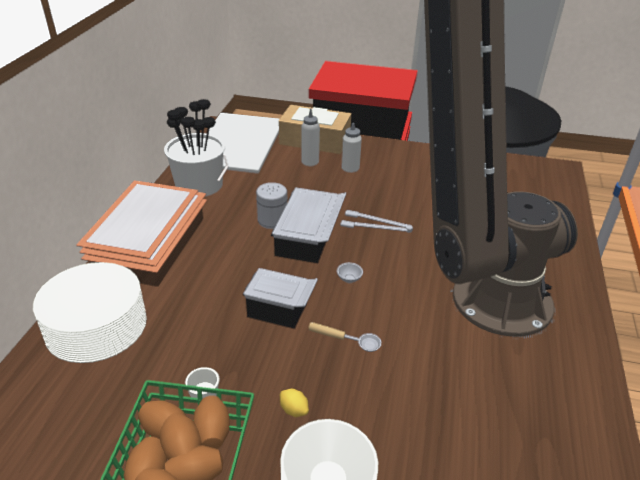

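The top view has +x up and −y right. The wide box lid spans about (320–396, 218–268) px and the shaker is at (373, 201), right of its middle. The small box is at (256, 245), to the left. The bottles are at about (488, 209) and (487, 255). I'll measure next.

```bash
cat > h.py <<'E'
import numpy as np,cv2
from plant import r
from scipy.spatial.transform import Rotation as R
def ray(n,uv):
    c=r.calibration(n);p=cv2.undistortPoints(np.array([[uv]],float),c["mtx"],c["dist_coeffs"])[0,0]
    d=R.from_quat(c["orientation"]).apply([p[0],p[1],1.]);return c["origin"],d
def onz(n,uv,z):
    o,d=ray(n,uv);return o+d*(z-o[2])/d[2]
def proj(n,P):
    c=r.calibration(n);Rm=R.from_quat(c["orientation"]).as_matrix().T
    return cv2.projectPoints(np.array(P,float).reshape(-1,3),cv2.Rodrigues(Rm)[0],-Rm@c["origin"],c["mtx"],c["dist_coeffs"])[0].reshape(-1,2)
E
python3 - <<'E'
from h import *
im=cv2.imread("pics/top0.png");b=im[180:290,220:520]
hsv=cv2.cvtColor(im,cv2.COLOR_BGR2HSV)
m=((hsv[...,1]<70)&(hsv[...,2]>90)).astype(np.uint8)*255
m[:180]=0;m[300:]=0;m[:,:220]=0;m[:,420:]=0
m=cv2.morphologyEx(m,cv2.MORPH_OPEN,np.ones((3,3)))
n,l,st,ce=cv2.connectedComponentsWithStats(m)
for i in range(1,n):
    if st[i,4]>300:
        c=max(cv2.findContours((l==i).astype(np.uint8),0,1)[0],key=cv2.contourArea)
        box=cv2.boxPoints(cv2.minAreaRect(c));print(st[i],ce[i],box.round(1).tolist())
        print("  corners z.078",[onz("top",p,.078)[:2].round(4).tolist() for p in box], "cen z.105",onz("top",ce[i],.105)[:2].round(4))
cv2.imwrite("pics/crop.png",cv2.resize(b,None,fx=2.6,fy=2.6,interpolation=2))
s=cv2.imread("pics/side0.png")[160:340,230:430];cv2.imwrite("pics/crops.png",cv2.resize(s,None,fx=3,fy=3,interpolation=2))
E
```

```text
[359 187  29  29 684] [372.8625731  200.79239766] [[359.0, 187.0], [387.0, 187.0], [387.0, 215.0], [359.0, 215.0]]
  corners z.078 [[0.6801, -0.1397], [0.6795, -0.2232], [0.5956, -0.2219], [0.5963, -0.1387]] cen z.105 [ 0.6349 -0.1782]
[ 319  218   83   82 4326] [360.15372168 246.33333333] [[319.0, 299.0], [319.0, 218.0], [401.0, 218.0], [401.0, 299.0]]
  corners z.078 [[0.3484, -0.0179], [0.5883, -0.0198], [0.5863, -0.2634], [0.3465, -0.2598]] cen z.105 [ 0.5015 -0.1394]
[ 237  220   37   52 1697] [255.24160283 245.22863877] [[236.6999969482422, 269.5], [240.3000030517578, 218.3000030517578], [273.70001220703125, 220.60000610351562], [270.20001220703125, 271.79998779296875]]
  corners z.078 [[0.4374, 0.2251], [0.5895, 0.2145], [0.5817, 0.1149], [0.4298, 0.1258]] cen z.105 [0.5072 0.167 ]
[297 279  22  21 385] [307.57922078 289.64155844] [[297.0, 279.0], [318.0, 279.0], [318.0, 299.0], [297.0, 299.0]]
  corners z.078 [[0.4079, 0.0466], [0.4074, -0.0155], [0.3485, -0.015], [0.3489, 0.047]] cen z.105 [0.3766 0.0149]
```

View pics/crop.png

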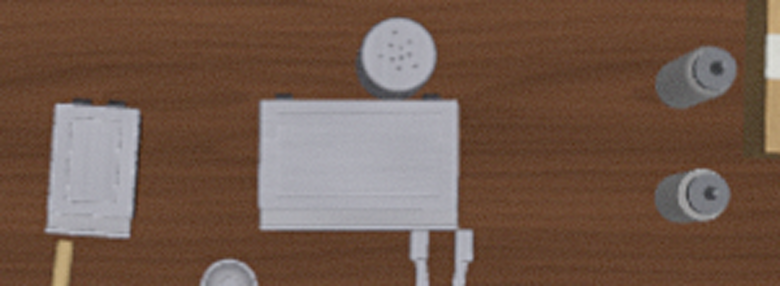

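View pics/crops.png

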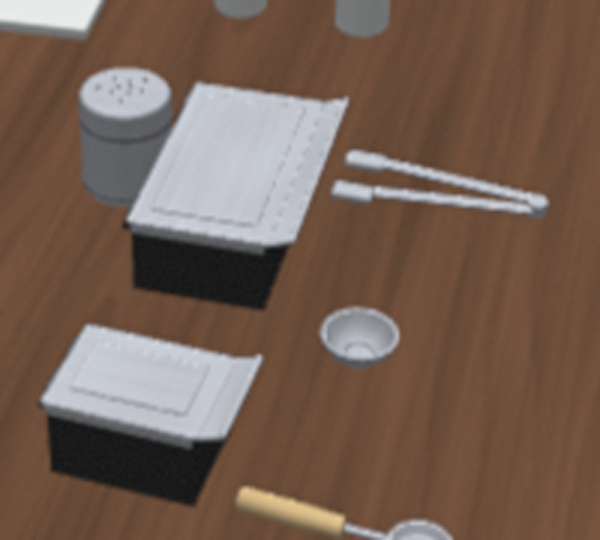

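The wide lid's corners in the crop are (261,100), (458,98.5), (261,230) and (459,230). The box is nearly square to the world. The shaker's top is at (399,55), and the tongs lie under the right half of the lip.

Run:
```python
from h import *
q=lambda x,y:(220+(x+.5)/2.6-.5,180+(y+.5)/2.6-.5)
for nm,p,z in (("BL",(260,100),.077),("BR",(459,98.5),.077),("FL",(260,231),.0805),("FR",(459.5,231),.0805),("shaker",(399,55),.103),("tongsL",(412,232),.014),("tongsR",(470,232),.014)): print(nm,onz("top",q(*p),z)[:2].round(4))
s=lambda x,y:(230+(x+.5)/3-.5,160+(y+.5)/3-.5)
for nm,p,z in (("BL",(137,226),.077),("BR",(197,83),.077),("FL",(293,243),.0805),("FR",(348,98),.0805)):print("side",nm,onz("side",s(*p),z)[:2].round(4))
print("shaker side cen z.105",onz("side",s(125,97),.103)[:2].round(4))
```

```text
BL [ 0.588  -0.0219]
BR [ 0.5878 -0.2494]
FL [ 0.4382 -0.0207]
FR [ 0.4363 -0.2473]
shaker [ 0.635  -0.1793]
tongsL [ 0.4369 -0.1993]
tongsR [ 0.4363 -0.2677]
side BL [ 0.5778 -0.0127]
side BR [ 0.5862 -0.2414]
side FL [ 0.4427 -0.0191]
side FR [ 0.4412 -0.2475]
shaker side cen z.105 [ 0.6333 -0.1634]
```

Call:
{"fn": "drive_tool", "kwargs": {
  "series": [
    [[-24,16,0,0,20],[-48,32,0,0,20],[-72,48,0,0,20],[-96,64,0,0,20],[-120,80,0,0,20],[-144,96,0,0,20],[-168,112,0,0,20],[-192,128,0,0,20]]
  ],
  "force": 40
}}

```text
time_s: 0.77
tool_pos: [0.3524, -0.4593, 0.231]
tcp_rot: [-0.157, 0.988, 0.0, -0.0]
ft_force: [-0.4, -0.6, 0.1]
width: 0.2
```

Call:
{"fn": "drive_tool", "kwargs": {
  "series": [
    [[-24,16,0,0,20],[-48,32,0,0,20],[-72,48,0,0,20],[-96,64,0,0,20],[-120,80,0,0,20],[-144,96,0,0,20],[-168,112,0,0,20],[-192,128,0,0,20]]
  ]
}}

```text
time_s: 1.43
tool_pos: [0.4953, -0.2781, 0.2311]
tcp_rot: [-0.157, 0.988, 0.0, -0.0]
ft_force: [0.4, -1.4, 0.2]
width: 0.202
```

Call:
{"fn": "drive_tool", "kwargs": {
  "series": [
    [[-24,16,0,-0.11,20],[-48,32,0,-0.22,20],[-72,48,0,-0.33,20],[-96,64,0,-0.44,20],[-120,80,0,-0.55,20],[-144,96,0,-0.66,20],[-168,112,0,-0.77,20],[-189,126,0,-0.88,20]]
  ]
}}

```text
time_s: 2.1
tool_pos: [0.6363, -0.0995, 0.2308]
tcp_rot: [-0.565, 0.825, 0.0, -0.0]
ft_force: [0.4, -0.9, 0.1]
width: 0.202
```

Call:
{"fn": "drive_tool", "kwargs": {
  "series": [
    [[0,0,15,-0.1,20],[0,0,30,-0.2,20],[0,0,45,-0.3,20],[0,0,60,-0.377,20],[0,0,75,-0.377,20],[0,0,90,-0.377,20],[0,0,105,-0.377,20],[0,0,110,-0.377,20]]
  ]
}}

```text
time_s: 2.77
tool_pos: [0.634, -0.1011, 0.1184]
tcp_rot: [0.707, -0.707, -0.001, 0.001]
ft_force: [-1.1, 0.4, 0.1]
width: 0.192
```

Run:
```python
from h import *
s=r.observe();print(s["tool_pos"],s["tcp_rot"],s["joints"])
for n in("side","top","wrist"): cv2.imwrite(f"pics/{n}1.png",r.grab_frame(n))
a=cv2.imread("pics/side1.png")[120:320,200:440];cv2.imwrite("pics/s1.png",cv2.resize(a,None,fx=3,fy=3))
```

```text
[ 0.63395053 -0.10113384  0.11844819] [ 0.70730578 -0.70690473 -0.00148841  0.00142079] [ 1.44787608e-01  3.95698180e-01 -2.05003131e-01 -8.30575352e-04
 -9.74152761e-01 -1.43752367e-01]
```

View pics/s1.png

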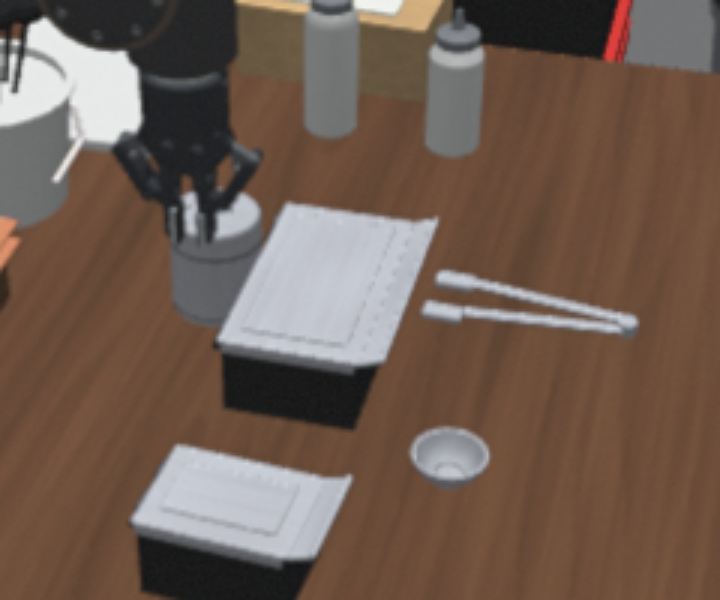

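View pics/wrist1.png

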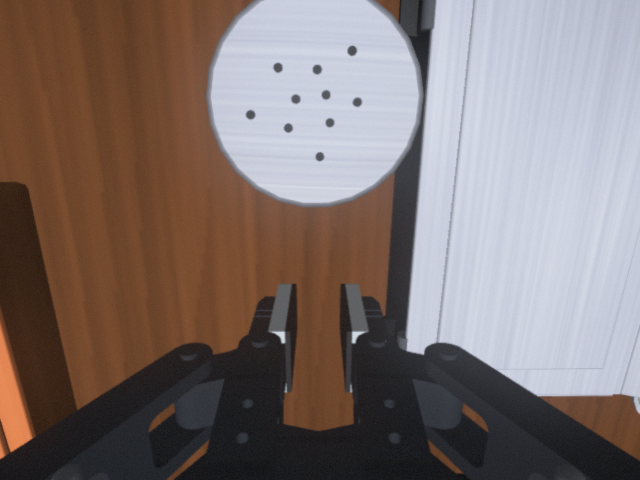

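The side crop shows the fingers left of the shaker. In the wrist view the shaker's top is at (315, 98), centred on the finger gap at (318, 330), with free counter below the fingers. I'll descend and push.

Call:
{"fn": "drive_tool", "kwargs": {
  "series": [
    [[0,0,12,0,20],[0,0,24,0,20],[0,0,36,0,20],[0,0,48,0,20],[0,0,60,0,20],[0,0,70,0,20],[0,0,80,0,20],[0,0,80,0,20]]
  ]
}}

```text
time_s: 3.58
tool_pos: [0.634, -0.1012, 0.0385]
tcp_rot: [0.707, -0.707, -0.001, 0.001]
ft_force: [-0.3, 0.0, -1.1]
width: 0.198
```

Call:
{"fn": "drive_tool", "kwargs": {
  "series": [
    [[3,0,0,0,20],[6,0,0,0,20],[10,0,0,0,20],[14,0,0,0,20],[18,0,0,0,20],[22,0,0,0,20],[26,0,0,0,20],[30,0,0,0,20]]
  ]
}}

```text
time_s: 4.25
tool_pos: [0.6359, -0.1314, 0.0416]
tcp_rot: [0.707, -0.707, 0.0, -0.0]
ft_force: [-1.2, 2.5, 1.6]
width: 0.202
```

Run:
```python
from h import *
s=r.observe();print(s["tool_pos"],s["ft_force"])
for n in("side","top"): cv2.imwrite(f"pics/{n}2.png",r.grab_frame(n))
a=cv2.imread("pics/side2.png")[120:320,200:440];cv2.imwrite("pics/s2.png",cv2.resize(a,None,fx=3,fy=3))
```

```text
[ 0.63587034 -0.13136822  0.04159901] [-1.22725123  2.54263652  1.60847453]
```

View pics/s2.png

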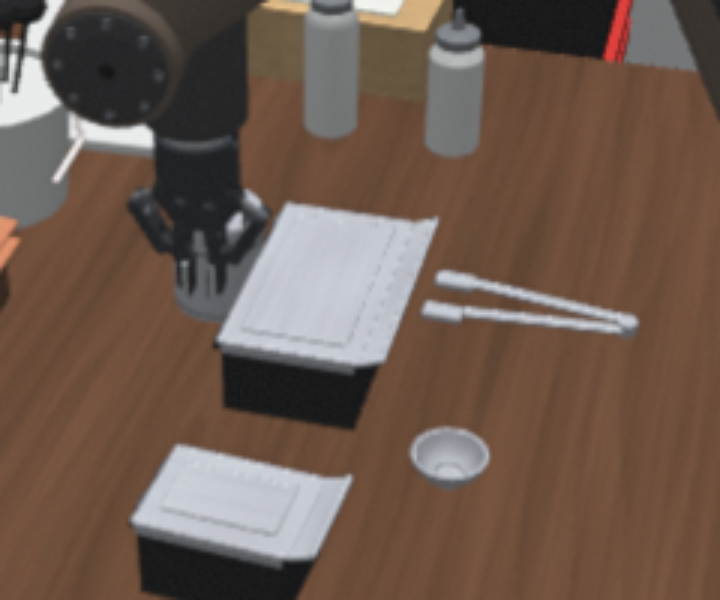

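The shaker is in contact at about 2.5 N and the push is gentle and upright. I'll carry on.

Call:
{"fn": "drive_tool", "kwargs": {
  "series": [
    [[5,0,-1,0,20],[11,0,-1,0,20],[17,0,-1,0,20],[23,0,-1,0,20],[29,0,-1,0,20],[35,0,-1,0,20],[41,0,-1,0,20],[47,0,-1,0,20]]
  ]
}}

```text
time_s: 5.02
tool_pos: [0.6355, -0.1789, 0.0422]
tcp_rot: [0.707, -0.707, -0.0, 0.0]
ft_force: [-0.5, 1.9, -0.4]
width: 0.205
```

Run:
```python
from h import *
s=r.observe();print(s["tool_pos"],s["ft_force"])
for n in("side","wrist"): cv2.imwrite(f"pics/{n}3.png",r.grab_frame(n))
a=cv2.imread("pics/side3.png")[120:280,200:440];w=cv2.imread("pics/wrist3.png")
cv2.imwrite("pics/s3.png",np.hstack([cv2.resize(a,(450,300)),cv2.resize(w,(350,300))]))
```

```text
[ 0.63550969 -0.1788781   0.04222484] [-0.53885243  1.90609785 -0.36543235]
```

View pics/s3.png

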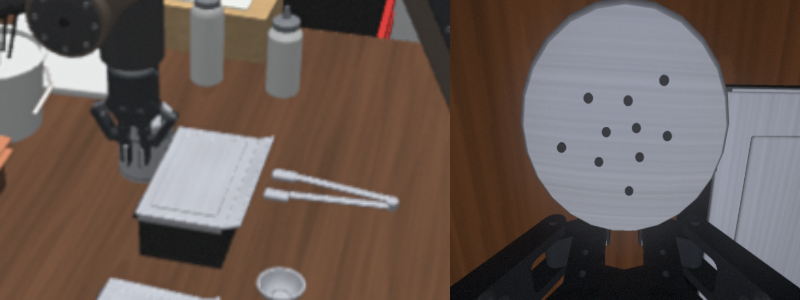

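The wrist view shows the shaker upright and centred ahead of the fingers. It is sliding without turning, and the tongs and box are unmoved.

Call:
{"fn": "drive_tool", "kwargs": {
  "series": [
    [[6,0,0,0,20],[12,0,0,0,20],[18,0,0,0,20],[24,0,0,0,20],[30,0,0,0,20],[36,0,0,0,20],[42,0,0,0,20],[48,0,0,0,20]]
  ]
}}

```text
time_s: 5.78
tool_pos: [0.6356, -0.2268, 0.0423]
tcp_rot: [0.707, -0.707, -0.0, -0.0]
ft_force: [0.4, 2.3, 0.1]
width: 0.202
```

Call:
{"fn": "drive_tool", "kwargs": {
  "series": [
    [[6,0,0,0,20],[12,0,0,0,20],[18,0,0,0,20],[24,0,0,0,20],[30,0,0,0,20],[35,0,0,0,20],[38,0,0,0,20],[40,0,0,0,20]]
  ]
}}

```text
time_s: 6.45
tool_pos: [0.6357, -0.2667, 0.0423]
tcp_rot: [0.707, -0.707, -0.0, -0.0]
ft_force: [-0.5, 2.4, 0.9]
width: 0.197
```

Call:
{"fn": "drive_tool", "kwargs": {
  "series": [
    [[-5,0,0,0,20],[-12,0,0,0,20],[-25,0,0,0,20],[-40,0,0,0,20],[-55,0,0,0,20],[-60,0,-20,0,20],[-60,0,-50,0,20],[-60,0,-80,0,20]]
  ]
}}

```text
time_s: 7.12
tool_pos: [0.635, -0.2037, 0.1224]
tcp_rot: [0.708, -0.706, -0.001, 0.001]
ft_force: [1.2, -0.4, 0.9]
width: 0.198
```

Run:
```python
from h import *
s=r.observe();print(s["time_s"],s["tool_pos"],s["ft_force"])
for n in("side","wrist","top"): cv2.imwrite(f"pics/{n}4.png",r.grab_frame(n))
a=cv2.imread("pics/side4.png")[120:280,200:440];w=cv2.imread("pics/wrist4.png");t=cv2.imread("pics/top4.png")
cv2.imwrite("pics/s4.png",np.hstack([cv2.resize(a,(400,300)),cv2.resize(w,(400,300))]))
cv2.imwrite("pics/t4.png",t)
```

```text
7.1167 [ 0.63503671 -0.20368599  0.12241414] [ 1.1647537  -0.42399622  0.94320588]
```

View pics/s4.png

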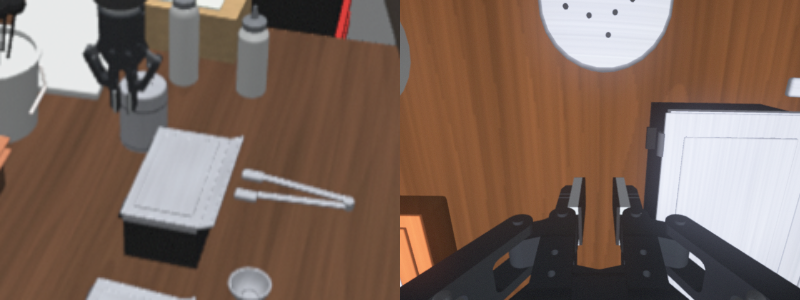

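View pics/t4.png

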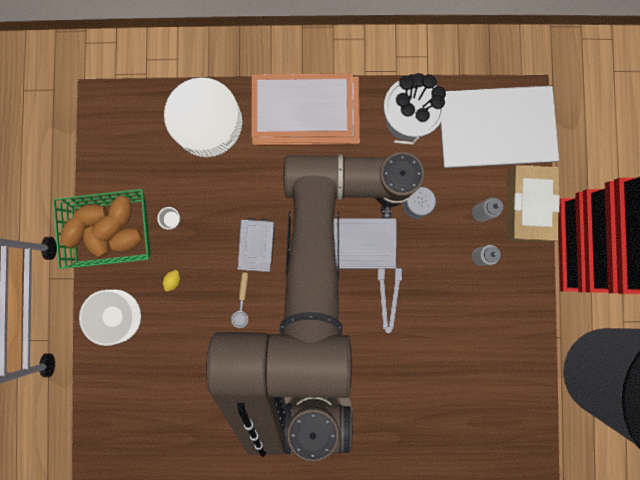

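The shaker top is now at (420, 201) in the top view. That puts it at y ≈ −0.319, or 184 mm from the box middle, so it's clear and upright. Now to the lip.

Call:
{"fn": "drive_tool", "kwargs": {
  "series": [
    [[0,0,-30,0,0],[0,0,-60,0,0],[0,0,-90,0,0],[0,0,-130,0,0],[-20,30,-130,0.12,0],[-40,60,-130,0.24,0],[-50,90,-130,0.36,0],[-60,120,-130,0.48,0]]
  ]
}}

```text
time_s: 7.93
tool_pos: [0.5138, -0.1445, 0.2513]
tcp_rot: [-0.517, 0.856, 0.0, -0.0]
ft_force: [-0.4, 0.1, 1.8]
width: -0.003
```

```bash
cat > w.py <<'E'
# world displacement (m) -> tool mm ; usage w.py X Y Z target
import sys
from h import *
s=r.observe();t=np.array(list(map(float,sys.argv[1:4])));Q=R.from_quat(s["tcp_rot"])
x=Q.apply([1,0,0]);print("pos",s["tool_pos"].round(4),"yaw of x",np.arctan2(x[1],x[0]).round(3),"tool mm",(Q.inv().apply(t-s["tool_pos"])*1000).round(1),"turn to x=-X",round((np.arctan2(x[1],x[0])-np.pi+np.pi)%(2*np.pi)-np.pi,3))
E
python3 w.py .395 -.12 .25
```

```text
pos [ 0.5138 -0.1445  0.2513] yaw of x -2.055 tool mm [ 33.6 116.6   1.4] turn to x=-X 1.087
```

Call:
{"fn": "drive_tool", "kwargs": {
  "series": [
    [[4,15,0,0.12,0],[8,30,0,0.24,0],[13,45,0,0.36,0],[17,60,0,0.48,0],[21,75,0,0.6,0],[25,90,0,0.72,0],[29,104,0,0.84,0],[34,117,0,0.96,0]]
  ]
}}

```text
time_s: 8.6
tool_pos: [0.3948, -0.1216, 0.2515]
tcp_rot: [-0.063, 0.998, 0.0, -0.0]
ft_force: [-0.6, 0.2, 0.3]
width: -0.001
```

```bash
python3 w.py .395 -.12 .15
```

```text
pos [ 0.3948 -0.1216  0.2515] yaw of x -3.015 tool mm [ -0.5   1.5 101.5] turn to x=-X 0.127
```

Call:
{"fn": "drive_tool", "kwargs": {
  "series": [
    [[0,0,25,0.1,0],[0,0,50,0.127,0],[0,0,75,0.127,0],[0,0,100,0.127,0],[0,0,125,0.127,0],[0,0,150,0.127,0],[0,0,175,0.127,0],[0,0,192,0.127,0]]
  ]
}}

```text
time_s: 9.27
tool_pos: [0.3943, -0.122, 0.058]
tcp_rot: [-0.003, 1.0, -0.0, -0.001]
ft_force: [-0.3, 0.1, -0.1]
width: -0.005
```

Call:
{"fn": "drive_tool", "kwargs": {
  "series": [
    [[-5,0,0,0,0],[-10,0,0,0,0],[-14,0,0,0,0],[-17,0,0,0,0],[-20,0,0,0,0],[-22,0,0,0,0],[-24,0,0,0,0],[-25,0,0,0,0]]
  ]
}}

```text
time_s: 9.93
tool_pos: [0.4215, -0.1225, 0.0607]
tcp_rot: [-0.002, 1.0, 0.0, 0.0]
ft_force: [1.1, -0.5, 0.8]
width: -0.002
```

Run:
```python
from h import *
s=r.observe();print(s["time_s"],s["tool_pos"],s["tcp_rot"],s["ft_force"])
for n in("side","wrist"): cv2.imwrite(f"pics/{n}5.png",r.grab_frame(n))
a=cv2.imread("pics/side5.png")[150:300,240:440];w=cv2.imread("pics/wrist5.png")
cv2.imwrite("pics/s5.png",np.hstack([cv2.resize(a,(400,300),interpolation=2),cv2.resize(w,(400,300))]))
```

```text
9.9333 [ 0.42152342 -0.12245452  0.0606656 ] [-2.31351270e-03  9.99997243e-01  4.65306479e-05  3.99200666e-04] [ 1.11860945 -0.47839135  0.81124197]
```

View pics/s5.png

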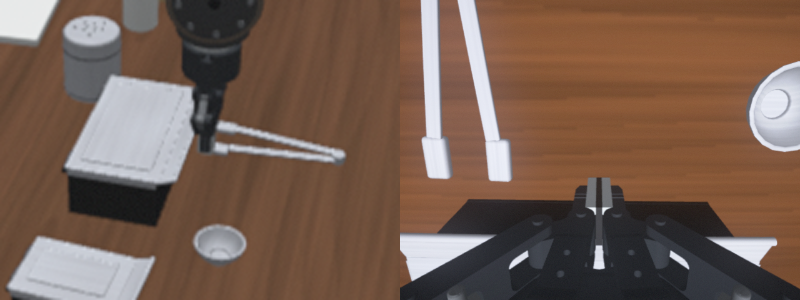

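The finger stands just in front of the lip, clear of the tongs and the bowl. I'll feel for contact.

Call:
{"fn": "drive_tool", "kwargs": {
  "series": [
    [[-1,0,0,0,0],[-2,0,0,0,0],[-3,0,0,0,0],[-4,0,0,0,0],[-5,0,0,0,0],[-6,0,0,0,0],[-6,0,0,0,0],[-6,0,0,0,0]]
  ]
}}

```text
time_s: 10.7
tool_pos: [0.4271, -0.1224, 0.0603]
tcp_rot: [-0.002, 1.0, -0.0, -0.0]
ft_force: [-0.4, 1.0, -0.1]
width: -0.001
```

Call:
{"fn": "drive_tool", "kwargs": {
  "series": [
    [[-1,0,0,0,0],[-2,0,0,0,0],[-2,0,0,0,0],[-3,0,0,0,0],[-3,0,0,0,0],[-4,0,0,0,0],[-4,0,0,0,0],[-4,0,0,0,0]]
  ]
}}

```text
time_s: 11.37
tool_pos: [0.4299, -0.1225, 0.06]
tcp_rot: [-0.002, 1.0, -0.0, -0.001]
ft_force: [-5.5, 0.7, 2.5]
width: -0.002
```

Call:
{"fn": "drive_tool", "kwargs": {
  "series": [
    [[-1,0,0,0,0],[-1.3,0,-3,0,0],[-1.6,0,-6,0,0],[-2,0,-9,0,0],[-2.4,0,-12,0,0],[-2.8,0,-15,0,0],[-3.3,0,-18,0,0],[-3.8,0,-20,0,0]]
  ]
}}

```text
time_s: 12.03
tool_pos: [0.4322, -0.1225, 0.0796]
tcp_rot: [-0.002, 1.0, 0.0, -0.002]
ft_force: [-7.2, 0.2, 0.1]
width: 0.0
```

```bash
cat > snap.py <<'E'
import sys
from h import *
k=sys.argv[1]
s=r.observe();print(s["time_s"],s["tool_pos"].round(4),s["ft_force"].round(1))
for n in("side","wrist"): cv2.imwrite(f"pics/{n}{k}.png",r.grab_frame(n))
a=cv2.imread(f"pics/side{k}.png")[130:310,220:440];w=cv2.imread(f"pics/wrist{k}.png")
cv2.imwrite(f"pics/s{k}.png",np.hstack([cv2.resize(a,(440,360),interpolation=2),cv2.resize(w,(350,360))]))
E
python3 snap.py 6
```

```text
12.0333 [ 0.4322 -0.1225  0.0796] [-7.2  0.2  0.1]
```

View pics/s6.png

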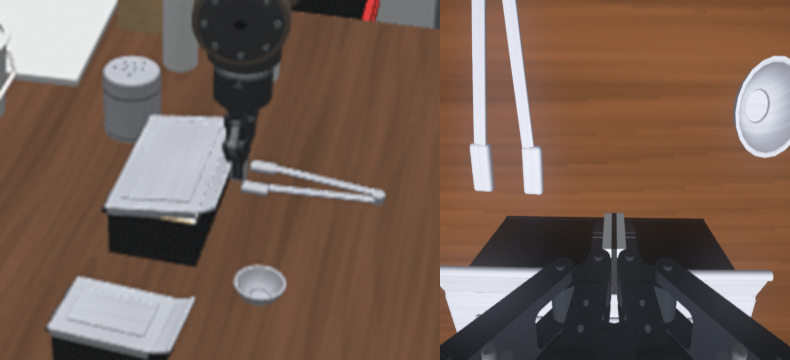

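It's lifting by friction at the lip: a gap shows under the lid at (180, 216). I'll continue along the arc.

Call:
{"fn": "drive_tool", "kwargs": {
  "series": [
    [[-1.5,0,-5,0,0],[-2.8,0,-10,0,0],[-4.3,0,-15,0,0],[-5.8,0,-20,0,0],[-7.7,0,-25,0,0],[-9.7,0,-30,0,0],[-11.9,0,-35,0,0],[-14.4,0,-40,0,0]]
  ]
}}

```text
time_s: 12.8
tool_pos: [0.4462, -0.1226, 0.1195]
tcp_rot: [-0.002, 1.0, -0.0, -0.003]
ft_force: [-9.3, 1.3, 2.9]
width: -0.002
```

```bash
python3 snap.py 7
```

```text
12.8 [ 0.4462 -0.1226  0.1195] [-9.3  1.3  2.9]
```

View pics/s7.png

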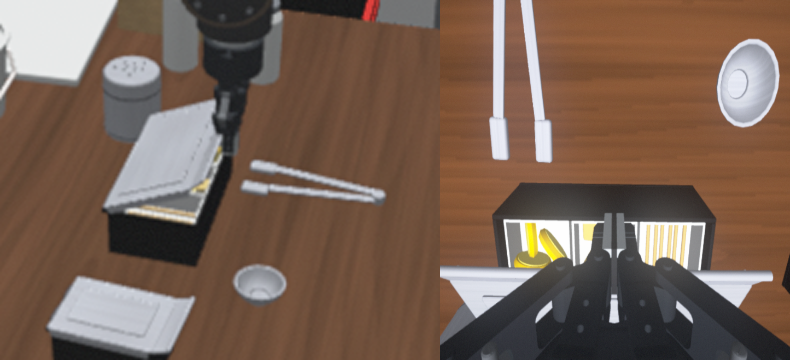

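The lid is up about 0.43 rad and the lip is still at the same row on the finger, so there is no slip. I'll continue.

Call:
{"fn": "drive_tool", "kwargs": {
  "series": [
    [[-4.3,0,-7.7,0,0],[-9,0,-15,0,0],[-14.2,0,-22.1,0,0],[-19.8,0,-28.9,0,0],[-25.7,0,-35.3,0,0],[-32,0,-41.4,0,0],[-38.6,0,-47,0,0],[-45.6,0,-52.3,0,0]]
  ]
}}

```text
time_s: 13.57
tool_pos: [0.4952, -0.1223, 0.1731]
tcp_rot: [-0.002, 1.0, -0.0, 0.0]
ft_force: [-0.9, -1.7, 0.6]
width: -0.0
```

```bash
python3 snap.py 8
```

```text
13.5667 [ 0.4952 -0.1223  0.1731] [-0.9 -1.7  0.6]
```

View pics/s8.png

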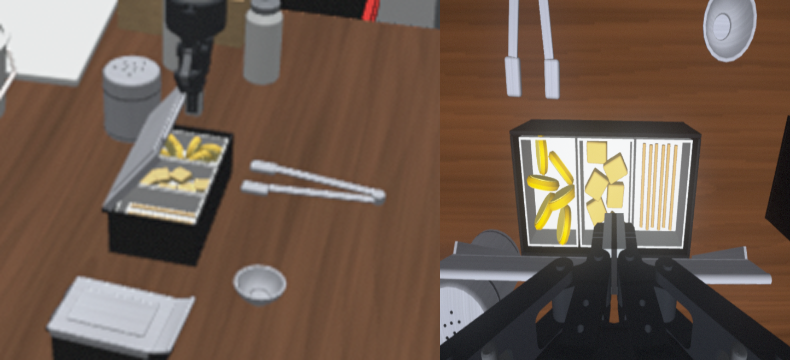

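The lid is at about 0.9 rad and the finger is still on the lip. I'll continue.

Call:
{"fn": "drive_tool", "kwargs": {
  "series": [
    [[-7.8,0,-4.5,0,0],[-15.6,0,-8.5,0,0],[-23.6,0,-12,0,0],[-31.8,0,-15,0,0],[-40,0,-18,0,0],[-48.6,0,-20,0,0],[-57,0,-22,0,0],[-65.8,0,-23,0,0]]
  ]
}}

```text
time_s: 14.33
tool_pos: [0.5617, -0.1217, 0.1958]
tcp_rot: [-0.002, 1.0, 0.0, 0.0]
ft_force: [-1.0, -0.9, 0.3]
width: -0.0
```

```bash
python3 snap.py 9
```

```text
14.3333 [ 0.5617 -0.1217  0.1958] [-1.  -0.9  0.3]
```

View pics/s9.png

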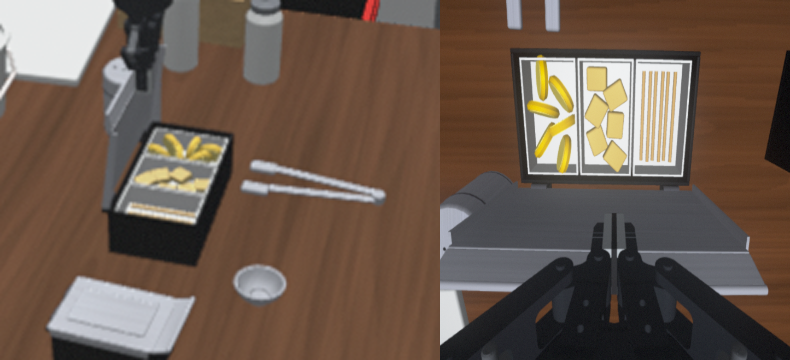

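The lid is nearly vertical and the finger is at its underside by the lip. I'll push slowly over centre.

Call:
{"fn": "drive_tool", "kwargs": {
  "series": [
    [[-5,0,0,0,0],[-10,0,0,0,0],[-15,0,0,0,0],[-20,0,1,0,0],[-25,0,2,0,0],[-30,0,3,0,0],[-35,0,4,0,0],[-40,0,5,0,0]]
  ]
}}

```text
time_s: 15.1
tool_pos: [0.6012, -0.1216, 0.1904]
tcp_rot: [-0.002, 1.0, -0.0, -0.0]
ft_force: [-0.4, -0.2, -0.0]
width: -0.0
```

```bash
python3 snap.py 10
```

```text
15.1 [ 0.6012 -0.1216  0.1904] [-0.4 -0.2 -0. ]
```

View pics/s10.png

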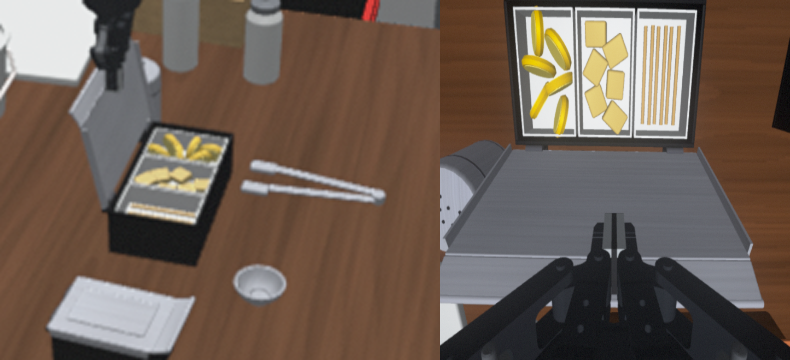

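Call:
{"fn": "drive_tool", "kwargs": {
  "series": [
    [[-5,0,1,0,0],[-10,0,2,0,0],[-15,0,4,0,0],[-20,0,6,0,0],[-25,0,8,0,0],[-30,0,11,0,0],[-35,0,14,0,0],[-40,0,17,0,0]]
  ]
}}

```text
time_s: 15.87
tool_pos: [0.6411, -0.1214, 0.1731]
tcp_rot: [-0.002, 1.0, 0.0, -0.0]
ft_force: [0.0, -0.9, 0.6]
width: -0.002
```

```bash
python3 snap.py 11
```

```text
15.8667 [ 0.6411 -0.1214  0.1731] [ 0.  -0.9  0.6]
```

View pics/s11.png

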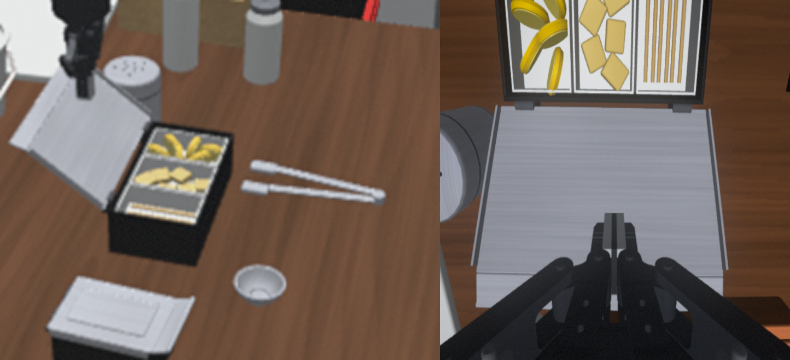

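The lid has swung back ahead of the finger. I'll withdraw upwards and forwards, then check.

Call:
{"fn": "drive_tool", "kwargs": {
  "series": [
    [[0,0,-12,0,0],[5,0,-25,0,0],[10,0,-40,0,0],[25,0,-60,0,0],[50,0,-80,0,0],[80,0,-90,0,0],[110,0,-90,0,0],[140,0,-90,0,0]]
  ]
}}

```text
time_s: 16.63
tool_pos: [0.4996, -0.1222, 0.2663]
tcp_rot: [-0.002, 1.0, 0.0, 0.002]
ft_force: [0.0, -0.3, 0.1]
width: -0.0
```

Call:
{"fn": "drive_tool", "kwargs": {
  "series": [
    [[25,20,0,0,0],[50,40,0,0,0],[75,60,0,0,0],[90,80,0,0,0],[100,110,0,0,0],[105,140,0,0,0],[110,170,0,0,0],[110,190,0,0,0]]
  ]
}}

```text
time_s: 17.3
tool_pos: [0.3888, 0.069, 0.2658]
tcp_rot: [-0.003, 1.0, 0.001, 0.002]
ft_force: [0.2, 0.5, -0.0]
width: 0.001
```

Run:
```python
from h import *
s=r.observe();print(s["time_s"],s["tool_pos"].round(4),s["ft_force"].round(1))
for n in("side","top"): cv2.imwrite(f"pics/{n}12.png",r.grab_frame(n))
a=cv2.imread("pics/side12.png")[120:340,180:440];t=cv2.imread("pics/top12.png")[150:330,200:500]
cv2.imwrite("pics/s12.png",cv2.resize(a,(780,600)[:2] if 0 else (700,592),interpolation=2))
cv2.imwrite("pics/t12.png",cv2.resize(t,(780,468),interpolation=2))
```

```text
17.3 [0.3888 0.069  0.2658] [ 0.2  0.5 -0. ]
```

View pics/s12.png

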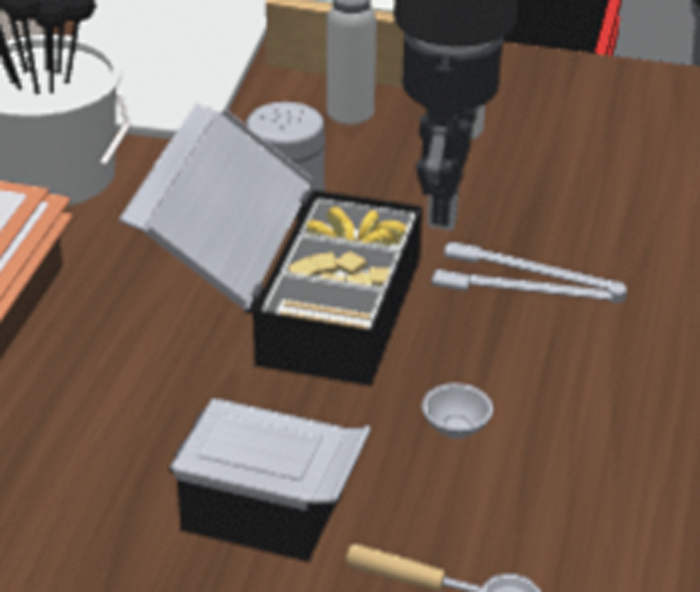

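View pics/t12.png

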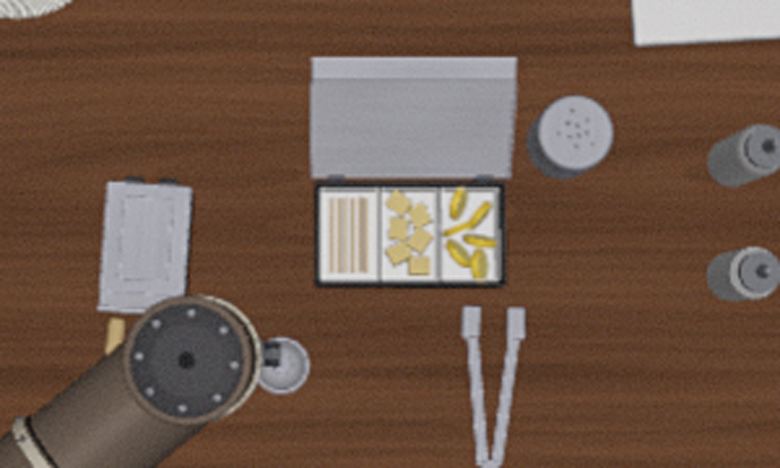

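The side view shows the lid lying back, with its lip at about (165, 165) in the crop. The shaker stands upright to its right, top at (575, 133) in the top crop, with clearance. The small box is shut. A quick numeric check comes next.

Run:
```python
from h import *
q=lambda x,y:(200+x/2.6,150+y/2.6)
for p in((312,57),(517,57)):print("lip",onz("top",q(*p),.163)[:2].round(4))
P=onz("top",q(575,133),.103);print("shaker",P.round(4),"rel y",P[1]+.135)
a=cv2.imread("pics/top0.png").astype(int);b=cv2.imread("pics/top12.png").astype(int)
d=(abs(a-b).max(2)>40).astype(np.uint8);d=cv2.morphologyEx(d,cv2.MORPH_OPEN,np.ones((3,3)))
n,l,st,c=cv2.connectedComponentsWithStats(d)
print([s.tolist() for s in st[1:] if s[4]>15])
```

```text
lip [ 0.7111 -0.0242]
lip [ 0.7093 -0.2485]
shaker [ 0.633  -0.3202  0.103 ] rel y -0.18520987761904517
[[319, 172, 80, 97, 4518], [407, 187, 29, 29, 673], [350, 224, 15, 13, 92], [379, 226, 10, 14, 78], [349, 234, 16, 22, 210], [374, 235, 4, 5, 19], [372, 243, 15, 14, 117], [531, 257, 91, 104, 2155], [257, 264, 13, 8, 85], [551, 274, 4, 7, 25], [527, 279, 5, 5, 21], [301, 281, 7, 10, 67], [239, 283, 8, 17, 101], [556, 285, 3, 17, 51], [269, 286, 6, 6, 32], [450, 293, 85, 69, 943], [523, 294, 68, 76, 1427], [232, 309, 18, 19, 247], [205, 311, 36, 55, 365], [265, 339, 103, 52, 1700], [633, 353, 7, 7, 25], [347, 360, 22, 25, 246], [581, 363, 5, 13, 42], [240, 368, 5, 4, 19], [243, 375, 20, 29, 230], [410, 376, 31, 30, 257], [624, 378, 4, 6, 20], [367, 381, 6, 7, 21], [277, 384, 20, 29, 247], [332, 385, 11, 9, 71], [278, 387, 6, 6, 24], [370, 393, 9, 10, 55], [622, 395, 18, 5, 59], [310, 400, 14, 7, 76], [382, 409, 35, 45, 437], [209, 410, 23, 33, 203], [448, 418, 7, 9, 37], [344, 420, 9, 12, 67], [278, 425, 11, 16, 69], [287, 425, 8, 9, 38], [452, 430, 6, 6, 33], [338, 436, 5, 7, 27], [231, 444, 14, 20, 84], [346, 444, 6, 6, 31], [416, 453, 6, 8, 28], [325, 463, 4, 6, 20], [246, 467, 8, 13, 62]]
```

Run:
```python
from plant import r
s=r.observe();print(s["time_s"],s["ft_force"].round(1));print(r.hand_in())
```

```text
17.4 [ 0.5 -0.2 -0. ]
the job is handed in; nothing more can be done
None
```

The wide garnish box is open with its lid lying back, and I handed the job in at 17.4 s; the verdict isn't reported.

- **Shaker:** I slid it upright to the right with the fingertips at about 2–2.5 N. It now stands 185 mm from the box middle, against the 155 mm needed.
- **Lid:** I raised it by friction of the shut fingertips on its front lip, at about 5–9 N. I then pushed it slowly past vertical, and it fell back by its own weight.
- **Lid's final position:** After I withdrew, the pictures showed it lying back by itself. The lip measured about 125 mm behind the hinge, against the nominal 118 mm. I put the difference down to camera and hinge-estimate error, since a lid short of its stop would measure less.
- **Everything else:** The last pictures showed the small box shut, and the tongs, bowl and bottles where they stood. In the last top view the arm covered the spoon, but its handle matched its starting place in the side view. No other check failed, and nothing was touching the robot at hand-in.

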